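# Park the hand probe under its keeper

### The arm

A 7-joint arm with a two-finger parallel gripper is mounted at the origin on a cart in front of the work surface, level with it; the furniture and walls round the work are solid. World frame = base frame: x ahead of the robot, y to its left, z up, the work surface at z = 0. Lengths are in m, angles in rad, forces in N, time in s.
With the tool pointing down it reaches from about 0.425 to 0.95 m from the base axis. Payload 4.7 kg.
Tool frame: the origin (TCP) lies between the finger pads; the fingertips stand 25 mm ahead of it and the grasp point (between the pads) lies 6 mm ahead of it; x points along the fingers, z is the direction in which the jaws open and shut, and the axes are right-handed (so a half turn about x gives the same grasp; the last joint's range is limited). The gripper opens to 85 mm and grips with 20 to 120 N. Pads are 22 mm wide; open, the fingers measure 114 mm over their backs; the gripper's body (76 mm by 85 mm) begins 54 mm behind the grasp point. The pads swing forward as they close: fully open they stand 13 mm farther back than shut.
Start: joints at [-1.306, 0.469, -0.049, 1.532, 0.024, 1.141, -0.082], TCP at [0.195, 0.646, 0.256] pointing down, gripper open.
Joint ranges: [-2.59, 2.59], [-0.33, 1.99], [-1.39, 1.29], [0.1, 2.45], [-1.04, 4.18], [0.21, 1.99], [-2.66, 2.66]. Speed limits (rad/s): [2.57, 2.57, 3.14, 3.14, 3.14, 3.14, 3.14].

### API

Orientations are given as a 3x3 rotation matrix whose columns are the frame's x, y, z axes.
In Python, from rig import * gives the robot as it stands. Calls block until the motion is done:
- movep(position, orientation): joint-space move of the TCP to a pose.
- move_l(position, attitude=None, feed=0.15, until_force=None): straight line of the TCP; attitude=None keeps the orientation; feed is the mean speed in m/s. With until_force (N) it stops when the force on the tool has changed by that much, and returns True; else False.
- move_joints(angles): joint-space move.
- command_gripper(opening, newtons=None): finger opening in m; newtons is the grip in N (None keeps the last); returns when the fingers have stopped.
- sleep(seconds).
- inverse_kinematics(position, orientation): joint angles nearest the present ones, or None.
- sense(): the state.
- camera(name): name is "scene" or "top" or "wrist"; returns (picture, depth): 480x640x3 uint8, red, green, blue; 480x640 float32, m along the optical axis (not along the pixel's ray), 0 where there is no reading.
- camera_params(name): a dict with "K" (3x3 intrinsics, pixels), "position" and "rotation" of the camera in the world; the wrist camera has in their place "tool_from_camera" (4x4, takes a point from camera to tool coordinates, whose origin is the TCP and whose axes are the tool frame's). Camera axes: x right, y down, z forward; pixel columns grow to the right and rows downward; lengths in m; the calibration is good to about 2 mm. A picture is of the moment at which its call begins: read the wrist's pose just before it. camera_params takes no time and is no camera call.
A pose or a line that the arm cannot do raises Unreachable and nothing moves.
- finish_job(): hands the job in, once; it reports no verdict.
The state is a dict: "time_s": time; "joint_pos": joint angles; "qd": joint speeds; "joint_efforts": joint torques, N m; "position": TCP position; "tcp_rot": TCP orientation; "wrist_force": force on the tool from outside, world axes, zero at the start; "ft_torque": the same for the moment, N m; "finger_gap": finger opening in m.
Only numpy, scipy, OpenCV 4.12 (cv2) and the standard library are available. Lean on these libraries where they do the work, as an engineer would, in place of code of your own. Each camera call takes 0.05 s, during which the arm holds its last target.

### The job

Park the hand probe in its safety holster. First lay it in the angled rest and let go, then take it again another way, so that you can stand it up: enter the holster's bore with the probe leaning, so that its guard disc slips under the keeper fork, straighten it into the fork and lower it fully home, upright. Do not force it against the holster, and leave the notebook, the roll of tape and the solder reel where they are.

Things in the scene. Friction and masses are not known exactly. Their poses are not given: they have to be found in the camera images.
- probe_center (a point): Hand probe, 200 mm long, 0.18-0.28 kg, starts lying on the worktop with its handle roughly towards the robot. Point on its axis half-way along, 16 mm above the worktop as it lies. Own x runs along the axis to the foot, z up as it lies. Handle: grey bar 32 x 32 mm, x -100 to -25. Steel shaft 14 mm thick, x -25 to 100; it balances near this point.
- probe_foot (a point): Centre of the probe's flat foot (free end of the steel shaft, rim chamfered 2 mm), x = +100 mm from probe_center. The black guard disc, 32 mm across, sits on the shaft 60 to 66 mm from the foot, with a 21 mm steel collar just below it (54 to 60 mm); behind it 59 mm of bare shaft, then the handle.
- probe_head (a point): Centre of the end face of the probe's handle, x = -100 mm from probe_center. Axes as probe_center.
- rest: Angled rest, fixed, aluminium, base 160 x 80 x 8 mm. Holds the probe at 45 degrees in its x-z plane, handle up towards its -x (the robot), foot at +x. A flat seat 18 mm long with splayed cheeks (35 mm apart at the seat) carries the handle 128 to 146 mm from the foot, a 24 mm long V carries the shaft 14 to 38 mm from it, a stop plate meets the foot. Between V and seat it is open. Origin: under the base.
- rest_foot (a point): Where the foot's centre is when the probe lies in the rest: on the stop plate, 30 mm above the worktop, 60 mm along the rest's +x from its origin.
- rest_head (a point): Where the end of the handle is when the probe lies in the rest: 171 mm above the worktop, 81 mm along the rest's -x from its origin. The last 54 mm of the handle stand free of the rest.
- holster: Holster, fixed. Origin on the worktop under the vertical bore's axis, z up. Funnel mouth 48 mm wide at z 62 (56 over the rim), narrowing to 17 at z 36; below it a 17 mm bore to the floor at z 12. Keeper fork at z 108 to 116: two prongs, slot 20 mm wide, open to the holster's -x (the robot); prong tips at x -14, slot's end x 12, 40 mm wide. Post behind at x 34 to 46. Base x -45 to 61, 90 mm wide, 10 high.
- holster_floor (a point): Centre of the bore's floor, 12 mm above the worktop: the foot ends here. Seated, the guard disc's top is at z 78, 30 mm under the fork. Upright, the disc cannot pass the fork; with the foot in the funnel it passes under it leaning 26 to 35 degrees, handle to the holster's -x; upright again, the probe can drop into the narrow bore. Axes as the holster.
- notebook: Black notebook lying flat, 148 x 110 x 16 mm, loose, to be left alone. Origin under its centre.
- tape: Roll of black tape lying flat, 58 mm across, 19 mm high, loose, to be left alone. Origin under its centre.
- solder: Reel of solder standing on its flange, 56 mm across, 36 mm high, loose, to be left alone. Origin under its centre.

How it is judged:
By the outcome, as a careful person would: the job done as asked, in the order asked, and still so for the second after the job is handed in, with the robot touching nothing.
It also fails if it takes over 59 s, if anything falls off the work surface, if the arm or the gripper's body presses on something with over 40 N, if the wrist force passes 120 N, or if a joint passes its speed limit or range.

## Working session

There is one attempt and no reset: what is moved stays moved. The work goes in short steps, each a Python script; the robot and the scene stay as the last script left them, time stands still between calls to the robot, and variables do not carry over. Pictures are saved under pics/ and viewed, and the job is handed in when it is done.

```bash
mkdir -p pics; ls
python3 - <<'E'
from rig import *
import cv2,numpy as np
s=sense();print(s["time_s"],s["position"],s["joint_pos"])
for n in("scene","top"):
    p,d=camera(n);cv2.imwrite(f"pics/{n}0.png",p[:,:,::-1]);np.save(f"{n}0.npy",d);np.save(f"{n}0c.npy",p)
    print(camera_params(n))
print(camera_params("wrist"))
E
```

```text
pics
0.0 [0.19532435 0.64555555 0.25526913] [-1.3058821   0.46942357 -0.04859588  1.53370411  0.02414071  1.14100355
 -0.08232609]
{'K': array([[525.01361124,   0.        , 325.94782694],
       [  0.        , 525.01361124, 231.65114316],
       [  0.        ,   0.        ,   1.        ]]), 'position': array([-0.12447971, -0.7793674 ,  0.63429505]), 'rotation': array([[ 0.78127706, -0.27297768,  0.5613282 ],
       [-0.62390914, -0.31482475,  0.7152781 ],
       [-0.01853495, -0.90904816, -0.41627862]])}
{'K': array([[471.81444592,   0.        , 321.13125409],
       [  0.        , 471.81444592, 234.17070393],
       [  0.        ,   0.        ,   1.        ]]), 'position': array([0.41538541, 0.08345532, 1.25167747]), 'rotation': array([[-0.02866856, -0.99275373,  0.11669684],
       [-0.9995147 ,  0.02989357,  0.00876031],
       [-0.01218531, -0.11638906, -0.99312895]])}
{'K': array([[414.75150476,   0.        , 319.86987992],
       [  0.        , 414.75150476, 244.47643123],
       [  0.        ,   0.        ,   1.        ]]), 'tool_from_camera': array([[-2.07751490e-04, -2.87092087e-01,  9.57902965e-01,
        -1.17706568e-01],
       [ 3.47115871e-04, -9.57902949e-01, -2.87092007e-01,
         7.31681060e-02],
       [ 9.99999918e-01,  2.72859530e-04,  2.98659985e-04,
        -1.14145583e-04],
       [ 0.00000000e+00,  0.00000000e+00,  0.00000000e+00,
         1.00000000e+00]])}
```

View pics/top0.png

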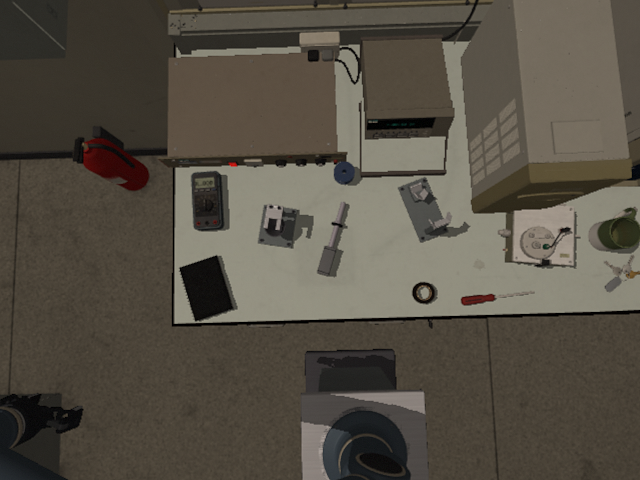

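View pics/scene0.png

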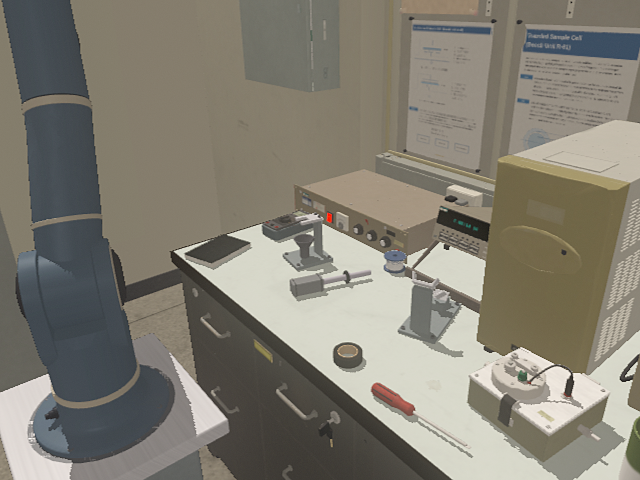

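```bash
cat > h.py <<'E'
from rig import *
import numpy as np,cv2
def cloud(P,d):
    K=P["K"];v,u=np.mgrid[0:480,0:640]
    c=np.stack([(u-K[0,2])/K[0,0]*d,(v-K[1,2])/K[1,1]*d,d],-1)
    return c@P["rotation"].T+P["position"]
def wcloud(s,d):
    P=camera_params("wrist");T=P["tool_from_camera"];R=s["tcp_rot"]
    P["rotation"]=R@T[:3,:3];P["position"]=R@T[:3,3]+s["position"]
    return cloud(P,d)
E
python3 - <<'E'
from h import *
d=np.load("top0.npy");p=np.load("top0c.npy");X=cloud(camera_params("top"),d)
def box(n,u0,u1,v0,v1,zmin=.008):
    q=X[v0:v1,u0:u1].reshape(-1,3);q=q[(q[:,2]>zmin)&(q[:,2]<.3)]
    print(n,len(q),q.mean(0).round(4),q.min(0).round(3),q.max(0).round(3));return q
t=X[260:280,350:400].reshape(-1,3);print("table",t.mean(0),t.std(0))
q=box("probe",312,355,198,280)
box("tape",408,440,278,308);box("solder",330,362,158,188);box("rest",395,455,172,245,.004);box("holster",255,302,200,250,.004);box("nb",175,240,250,325)
im=cv2.resize(p[150:300,240:480,::-1],None,fx=3.3,fy=3.3,interpolation=cv2.INTER_NEAREST);cv2.imwrite("pics/z.png",im)
E
```

```text
table [ 0.46401031 -0.04328238  0.00466195] [0.01553426 0.03886841 0.0790622 ]
probe 628 [0.53   0.0691 0.0275] [0.45  0.029 0.009] [0.644 0.108 0.039]
tape 259 [ 0.3997 -0.1669  0.0177] [ 0.371 -0.194  0.008] [ 0.428 -0.139  0.027]
solder 454 [0.73   0.0288 0.0339] [ 0.696 -0.018  0.008] [0.762 0.065 0.059]
rest 2081 [ 0.6256 -0.1765  0.0233] [ 0.525 -0.264  0.004] [ 0.721 -0.101  0.134]
holster 1378 [0.5825 0.2064 0.0421] [0.524 0.146 0.004] [0.657 0.271 0.125]
nb 2241 [0.4273 0.3996 0.0129] [0.34  0.329 0.008] [0.514 0.468 0.021]
```

View pics/z.png

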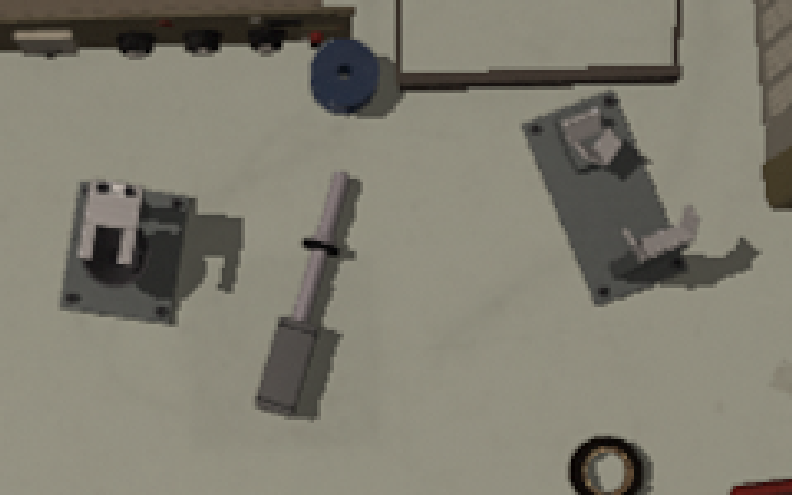

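```bash
cat >> h.py <<'E'
def att(yaw,a,flip=1):
    """tool pointing down tilted a ahead (rad) along heading yaw; jaw horizontal"""
    h=np.array([np.cos(yaw),np.sin(yaw),0]);x=np.sin(a)*h-np.cos(a)*np.array([0,0,1])
    z=flip*np.array([-np.sin(yaw),np.cos(yaw),0]);y=np.cross(z,x)
    return np.stack([x,y,z],1)
E
python3 - <<'E'
from h import *
s=sense();print(s["tcp_rot"].round(2))
r=np.radians
for f in(1,-1):
  for nm,p,yaw,al in [("tbl",(.47,.085,.03),r(-16),(0,10,20,30)),("view",(.5,.1,.3),0,(0,)),("rest1",(.57,-.20,.15),r(23),(-45,-35,-25,-15,0)),("rest2",(.54,-.21,.18),r(23),(45,)),("hol30",(.52,.21,.22),r(-8),(30,)),("hol0",(.58,.21,.19),r(-8),(0,)),("holview",(.58,.21,.3),r(-8),(0,))]:
    for a in al:
      q=inverse_kinematics(np.array(p),att(yaw,r(a),f));print(f,nm,a,None if q is None else np.round(q,2))
E
```

```text
[[-0.   -0.96  0.29]
 [-0.    0.29  0.96]
 [-1.   -0.   -0.  ]]
1 tbl 0 [-0.38  0.5   0.13  2.18 -0.14  0.47  1.16]
1 tbl 10 [-0.45  0.46  0.15  2.28  0.12  0.26  0.86]
1 tbl 20 [-0.28  0.46 -0.14  2.36  1.39  0.28 -0.44]
1 tbl 30 [-0.42  0.48 -0.06  2.45  2.01  0.41 -1.15]
1 view 0 [-0.57  0.16  0.33  1.88 -0.06  1.12  1.35]
1 rest1 -45 [-0.09  0.8   0.33  1.46  0.19  1.58  2.13]
1 rest1 -35 [-0.11  0.73  0.39  1.53  0.1   1.42  2.18]
1 rest1 -25 [-0.12  0.66  0.43  1.62  0.01  1.26  2.24]
1 rest1 -15 [-0.12  0.59  0.46  1.7  -0.09  1.11  2.32]
1 rest1 0 [-0.16  0.52  0.59  1.84 -0.36  0.89  2.57]
1 rest2 45 [ 1.56  0.77 -1.32  2.13  0.57  0.25  1.99]
1 hol30 30 [-0.89  0.18  0.29  2.15  0.65  0.51  0.29]
1 hol0 0 [-0.54  0.44  0.16  1.76 -0.08  0.95  1.09]
1 holview 0 [-0.56  0.34  0.19  1.63 -0.07  1.17  1.08]
-1 tbl 0 [-0.76  0.58  0.63  2.2  -0.65  0.56 -1.48]
-1 tbl 10 [-0.81  0.53  0.61  2.3  -0.71  0.31 -1.47]
-1 tbl 20 None
-1 tbl 30 [-0.43  0.48 -0.05  2.45  2.02  0.41  1.99]
-1 view 0 [-0.9   0.18  0.72  1.89 -0.13  1.12 -1.7 ]
-1 rest1 -45 [-0.36  0.94  0.83  1.47 -0.09  1.54 -0.72]
-1 rest1 -35 [-0.36  0.85  0.82  1.55 -0.16  1.41 -0.7 ]
-1 rest1 -25 [-0.37  0.78  0.86  1.63 -0.26  1.28 -0.64]
-1 rest1 -15 [-0.43  0.76  0.99  1.72 -0.45  1.17 -0.48]
-1 rest1 0 [-0.47  0.73  1.11  1.85 -0.76  1.06 -0.22]
-1 rest2 45 [ 1.31  0.5  -0.9   2.14 -0.92  0.3   0.24]
-1 hol30 30 [-1.58  0.34  1.16  2.18  0.    0.39 -2.22]
-1 hol0 0 [-0.91  0.51  0.68  1.78 -0.37  0.99 -1.79]
-1 holview 0 [-0.93  0.39  0.7   1.66 -0.27  1.19 -1.87]
```

Run:
```python
from h import *
for i,(p,yaw) in enumerate([((.52,.16,.30),0),((.56,-.15,.30),np.radians(23))]):
    movep(np.array(p),att(yaw,0)); sleep(.2)
    s=sense();c,d=camera("wrist");X=wcloud(s,d);np.savez(f"w{i}.npz",c=c,d=d,X=X,pos=s["position"],rot=s["tcp_rot"])
    cv2.imwrite(f"pics/w{i}.png",c[:,:,::-1]);print(s["time_s"],s["position"],s["joint_pos"].round(2),s["wrist_force"])
```

```text
2.4 [0.51984812 0.16071854 0.29985547] [-0.59  0.22  0.25  1.8  -0.06  1.13  1.25] [ 0.12179321 -0.18457337  0.15207417]
3.8417 [ 0.56035285 -0.14846462  0.29993921] [-0.13  0.28  0.39  1.73 -0.12  1.15  2.28] [0.08411765 0.11493235 1.07142645]
```

View pics/w0.png

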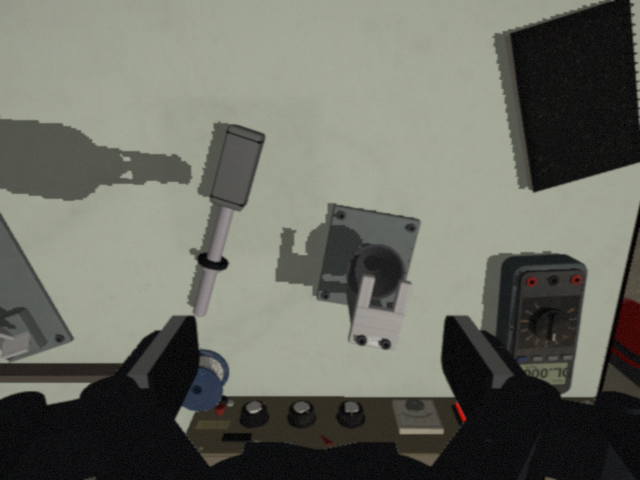

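View pics/w1.png

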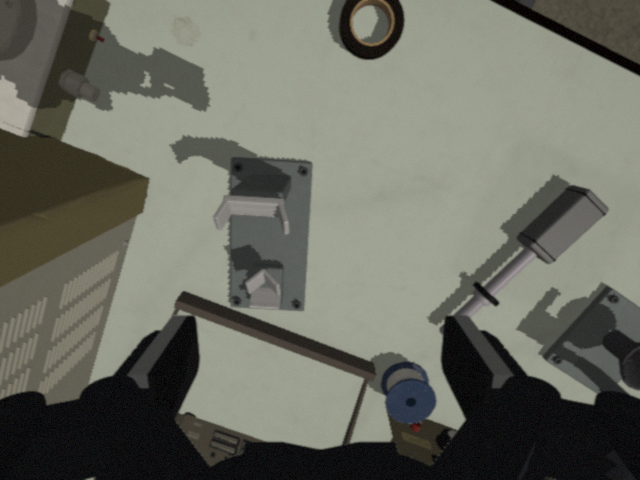

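Run:
```python
from h import *
def rect(q):
    (c,s,a)=cv2.minAreaRect((q[:,:2]*1000).astype(np.float32));return np.round(c,1),np.round(s,1),round(a,1)
def sel(X,lo,hi,zl,zh):
    q=X.reshape(-1,3);m=(q[:,0]>lo[0])&(q[:,0]<hi[0])&(q[:,1]>lo[1])&(q[:,1]<hi[1])&(q[:,2]>zl)&(q[:,2]<zh);return q[m]
X0=np.load("w0.npz")["X"];X1=np.load("w1.npz")["X"];XT=cloud(camera_params("top"),np.load("top0.npy"))
for n,X in(("w0",X0),("w1",X1),("top",XT)):
    print(n)
    t=sel(X,(.4,-.05),(.7,.15),-.01,.006);print(" table z",np.median(t[:,2]).round(4))
    q=sel(X,(.5,.13),(.67,.29),.006,.014);
    if len(q)>50:print(" hbase",len(q),rect(q),np.median(q[:,2]).round(4))
    q=sel(X,(.5,.13),(.70,.29),.109,.125);
    if len(q)>50:print(" fork",len(q),rect(q),np.median(q[:,2]).round(4))
    q=sel(X,(.5,-.28),(.73,-.08),.0045,.012);
    if len(q)>50:print(" rbase",len(q),rect(q),np.median(q[:,2]).round(4))
    for zl,zh in((.006,.04),(.025,.04)):
        q=sel(X,(.42,.02),(.66,.12),zl,zh);
        if len(q)>50:print(" probe",len(q),rect(q),np.median(q[:,2]).round(4))
```

```text
w0
 table z -0.0004
 hbase 4967 (array([586.9, 209.7]), array([ 90.5, 105.1]), 80.0) 0.0101
 fork 2851 (array([594.9, 207.9]), array([40.3, 60.6]), 80.2) 0.116
 rbase 4221 (array([ 640.3, -125.4]), array([118.5, 176.7]), 78.0) 0.0079
 probe 4853 (array([549.1,  62.3]), array([ 32.5, 199.5]), 72.0) 0.031
 probe 3061 (array([523.7,  70.5]), array([ 32.4, 145.9]), 72.0) 0.0319
w1
 table z -0.0003
 hbase 4507 (array([587. , 207.3]), array([ 89.9, 105.2]), 80.0) 0.0102
 rbase 8277 (array([ 623.9, -162.3]), array([164.8, 182.6]), 89.9) 0.008
 probe 5063 (array([549.1,  61.2]), array([ 33.6, 200.4]), 71.7) 0.0297
 probe 2914 (array([523.1,  69.8]), array([ 33.6, 145.7]), 71.7) 0.0319
top
 table z -0.0003
 hbase 690 (array([580.4, 206.3]), array([145., 164.]), 87.8) 0.0102
 fork 320 (array([594.6, 208.7]), array([40.6, 60. ]), 79.9) 0.1163
 rbase 1329 (array([ 615. , -180.6]), array([228.5, 198.1]), 0.1) 0.0078
 probe 636 (array([549.9,  70.8]), array([ 83.9, 205.9]), 80.9) 0.0292
 probe 408 (array([547.2,  63.5]), array([ 31.8, 196.1]), 72.0) 0.0317
```

Run:
```python
from h import *
f=np.load("w1.npz");X=f["X"]
m=((X[...,2]>.004)&(X[...,2]<.3)).astype(np.uint8)
m=cv2.morphologyEx(m,cv2.MORPH_OPEN,np.ones((3,3)))
n,l,st,_=cv2.connectedComponentsWithStats(m)
k=l[280,250] or l[230,240];print(st[k])
q=X[l==k];q0=q[q[:,2]<.0125]
c,s,a=cv2.minAreaRect((q0[:,:2]*1000).astype(np.float32));print(c,s,a)
c,s=np.array(c),s
yaw=np.radians(a if s[0]>s[1] else a-90);print(np.degrees(yaw))
R=np.array([[np.cos(yaw),np.sin(yaw)],[-np.sin(yaw),np.cos(yaw)]])
L=np.c_[(q[:,:2]*1000-c)@R.T,q[:,2]*1000]
hi=L[L[:,2]>14]
# seat / V geometry by height
for z in range(14,150,6):
    h=hi[(hi[:,2]>=z)&(hi[:,2]<z+6)]
    if len(h)>5:print(z,len(h),h.min(0).round(0)[:2],h.max(0).round(0)[:2])
np.save("restL.npy",L)
```

```text
[  213   157    99   154 12037]
(620.774658203125, -179.9433135986328) (160.02806091308594, 80.20365905761719) 19.490304946899414
19.490304946899414
14 123 [-75. -32.] [67. 31.]
20 449 [-66. -18.] [70. 20.]
26 256 [-66. -17.] [59. 20.]
32 313 [-66. -19.] [66. 20.]
38 140 [-66. -18.] [63. 20.]
44 186 [-66. -18.] [46. 20.]
50 240 [-66. -18.] [39. 20.]
56 103 [-66. -19.] [33. 20.]
62 61 [-66. -19.] [-55.  20.]
68 56 [-66. -18.] [-54.  20.]
74 64 [-66. -19.] [-57.  20.]
80 66 [-66. -18.] [-55.  20.]
86 63 [-66. -18.] [-59.  20.]
92 70 [-66. -19.] [-59.  20.]
98 85 [-66. -19.] [-62.  20.]
104 363 [-66. -19.] [-47.  20.]
110 303 [-54. -21.] [-42.  21.]
116 783 [-63. -27.] [-37.  27.]
122 293 [-61. -27.] [-38.  27.]
128 132 [-55. -27.] [-44.  26.]
```

```bash
cat >> h.py <<'E'
r=np.radians
RO=np.array([.6208,-.1799,0]);RY=r(19.5)
HO=np.array([.579,.211,0]);HY=r(-10)
Z=np.array([0,0,1.])
def hd(y): return np.array([np.cos(y),np.sin(y),0])
def st(m=""):
    s=sense();print(m,round(s["time_s"],2),s["position"].round(4),"F",s["wrist_force"].round(1),"gap",round(s["finger_gap"],4));return s
def snap(n,name="wrist"):
    s=sense();c,d=camera(name);cv2.imwrite(f"pics/{n}.png",c[:,:,::-1]);np.savez(f"{n}.npz",c=c,d=d,pos=s["position"],rot=s["tcp_rot"],X=wcloud(s,d) if name=="wrist" else cloud(camera_params(name),d));return s
E
python3 - <<'E'
from h import *
y=r(-18);C=np.array([.5491,.0618,.016]);P=C-.072*hd(y)
A=att(y,0)
movep(np.array([P[0],P[1],.11]),A);st()
move_l(np.array([P[0],P[1],.029]),A,feed=.12,until_force=15);st()
command_gripper(.02,60);st("closed")
move_l(np.array([P[0],P[1],.27]),A,feed=.2);st("lift")
snap("lift");snap("lift_s","scene")
E
```

```text
5.08 [0.4817 0.0835 0.1106] F [-0.4  0.1  0.5] gap 0.0855
 5.91 [0.4813 0.0839 0.0295] F [-0.  -1.  -0.1] gap 0.0852
closed 6.45 [0.4809 0.0842 0.0295] F [-0.1 -0.6  5.7] gap 0.0311
lift 7.81 [0.4798 0.0839 0.2688] F [ 0.6  0.4 -2.5] gap 0.0314
```

View pics/lift.png

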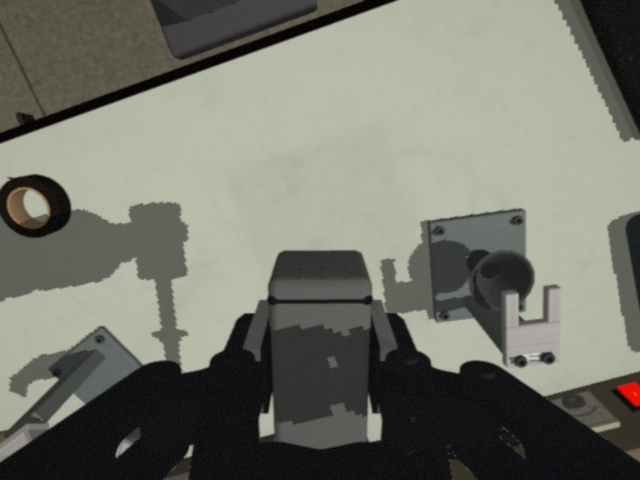

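View pics/lift_s.png

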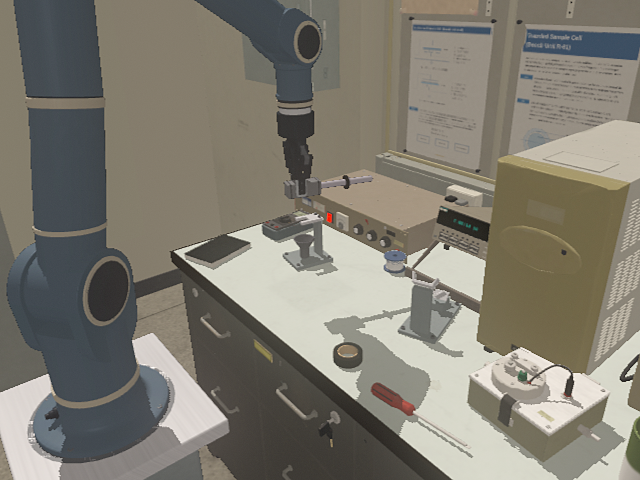

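Run:
```python
from h import *
x=hd(RY);u=(-x+Z)/2**.5;n=(x+Z)/2**.5
F=RO+.06*x+.030*Z
A=att(RY,-np.pi/4)
T=F+.172*u+.0135*n
movep(T+.09*n+.006*u,A);st("pre")
snap("pre_s","scene");snap("pre_t","top");snap("pre_w")
# axis estimate from scene cloud: points of probe
for nm in("pre_s","pre_t"):
    X=np.load(nm+".npz")["X"].reshape(-1,3)-(F+.006*u)
    a=X@-u;b=X@n;c=X@np.cross(Z,x)
    print(nm)
    for lo,hi in((-.06,-.0),(-.075,-.066),(-.12,-.08),(-.145,-.128)):
        m=(a>lo)&(a<hi)&(abs(b-.09)<.035)&(abs(c)<.03)
        if m.sum()>5:print((lo,hi),m.sum(),"n",np.percentile(b[m],[2,98]).round(4),"lat",np.percentile(c[m],[2,98]).round(4),"ax",a[m].max().round(4))
```

```text
pre 9.07 [ 0.6281 -0.1763  0.2291] F [ 0.5  0.7 -2.3] gap 0.031
pre_s
(-0.06, -0.0) 42 n [0.0817 0.0929] lat [-0.0054  0.007 ] ax -0.0005
(-0.075, -0.066) 74 n [0.0754 0.1034] lat [-0.0126  0.0165] ax -0.066
(-0.12, -0.08) 25 n [0.0827 0.0919] lat [-0.0062  0.0041] ax -0.0811
(-0.145, -0.128) 69 n [0.0738 0.0962] lat [-0.0156  0.0142] ax -0.128
pre_t
(-0.12, -0.08) 22 n [0.0902 0.099 ] lat [0.0024 0.01  ] ax -0.0805
(-0.145, -0.128) 16 n [0.1046 0.1083] lat [-0.0133 -0.0018] ax -0.129
```

View pics/pre_s.png

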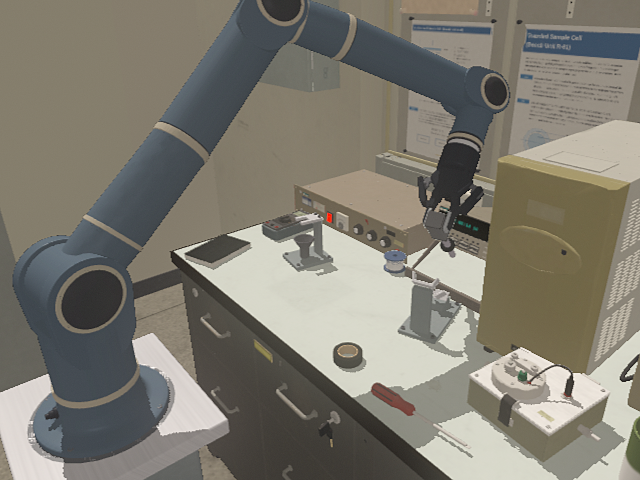

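View pics/pre_t.png

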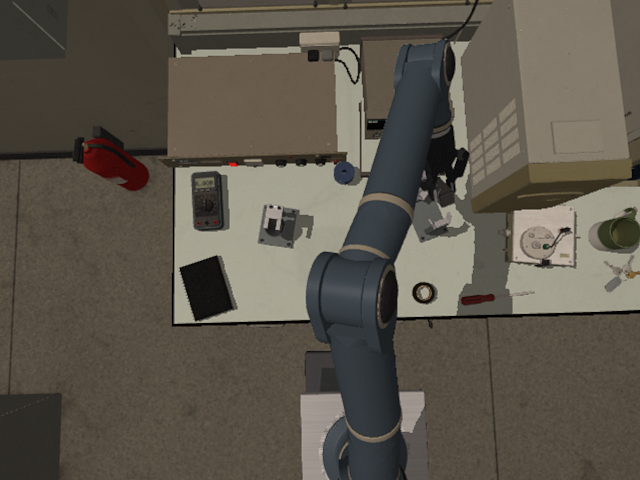

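Run:
```python
from h import *
x=hd(RY);u=(-x+Z)/2**.5;n=(x+Z)/2**.5
F=RO+.06*x+.030*Z
A=att(RY,-np.pi/4)
T=F+.172*u+.0135*n
move_l(T+.015*n+.006*u,A,feed=.12);st("near")
print(move_l(T-.003*n+.006*u,A,feed=.03,until_force=6));s=st("touch")
d=s["position"]-T;print("n",d@n,"u",d@u,"lat",d@np.cross(Z,x))
p0=s["position"]
print(move_l(p0-.010*u+0*n,A,feed=.03,until_force=6));s=st("stop");d=s["position"]-T;print("n",d@n,"u",d@u)
snap("seat_s","scene")
```

```text
near 9.99 [ 0.5785 -0.1949  0.1767] F [ 0.7 -0.2 -1.9] gap 0.0309
False
touch 10.74 [ 0.5657 -0.1995  0.1634] F [ 0.9 -0.7 -1.8] gap 0.0311
n -0.002962510725582617 u 0.006063157931274303 lat -9.821137289908814e-05
True
stop 10.99 [ 0.5672 -0.1992  0.1614] F [0.2 0.9 5.4] gap 0.0312
n -0.0032922062077658664 u 0.003624237747288588
```

```bash
python3 -c "
import cv2;i=cv2.imread('pics/seat_s.png')[180:360,360:520];cv2.imwrite('pics/seat_sz.png',cv2.resize(i,None,fx=3.3,fy=3.3))"
```

```text
(no output)
```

View pics/seat_sz.png

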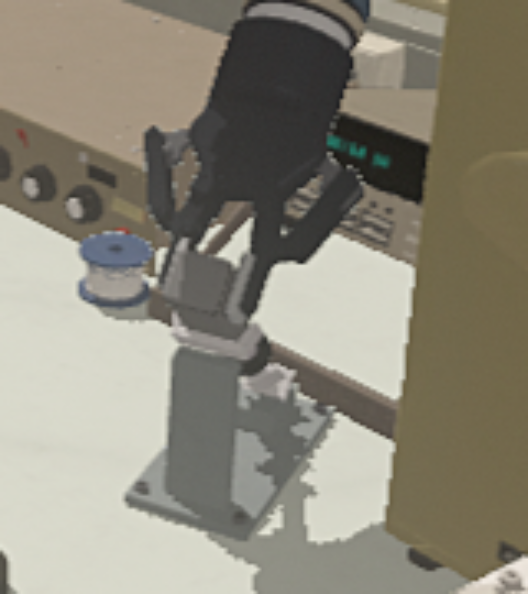

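Run:
```python
from h import *
x=hd(RY);u=(-x+Z)/2**.5;n=(x+Z)/2**.5
A=att(RY,-np.pi/4);T=RO+.06*x+.030*Z+.172*u+.0135*n
for k in range(3):
    p0=sense()["position"]
    a=move_l(p0-.003*n,A,feed=.03,until_force=5)
    p0=sense()["position"]
    b=move_l(p0-.003*u,A,feed=.03,until_force=5)
    s=st(f"{a}{b}");d=s["position"]-T;print("n",d@n,"u",d@u)
    if a and b: break
```

```text
FalseTrue 11.5 [ 0.5673 -0.1991  0.1616] F [-0.6 -0.1  3.7] gap 0.0311
n -0.003070934928314043 u 0.0036316857120416964
FalseTrue 11.96 [ 0.5674 -0.1992  0.1615] F [-1.   0.7  3. ] gap 0.031
n -0.0030813681129757534 u 0.0036135802411551518
FalseTrue 12.42 [ 0.5673 -0.1992  0.1615] F [-0.3 -0.9  2.5] gap 0.0307
n -0.0030960466014260004 u 0.003616562299779849
```

```bash
python3 - <<'E'
from h import *
x=hd(RY);u=(-x+Z)/2**.5;n=(x+Z)/2**.5
A=att(RY,-np.pi/4)
command_gripper(.06);st("open")
p=sense()["position"]
move_l(p+.10*n,A,feed=.2)
movep(np.array([.50,-.20,.36])-0.0*x,att(RY,r(10)));st("back");snap("rested");snap("rested_s","scene");snap("rested_t","top")
print(sense()["joint_pos"].round(2))
E
python3 -c "
import cv2;i=cv2.imread('pics/rested_s.png')[180:360,360:520];cv2.imwrite('pics/seat_sz2.png',cv2.resize(i,None,fx=3.3,fy=3.3))"
```

```text
open 12.81 [ 0.5673 -0.1991  0.1612] F [-0.3 -0.1 -0. ] gap 0.0602
back 14.34 [ 0.5002 -0.199   0.3592] F [0.8 1.  0.1] gap 0.0601
[-0.12  0.11  0.53  1.82 -0.19  1.11  2.39]
```

View pics/seat_sz2.png

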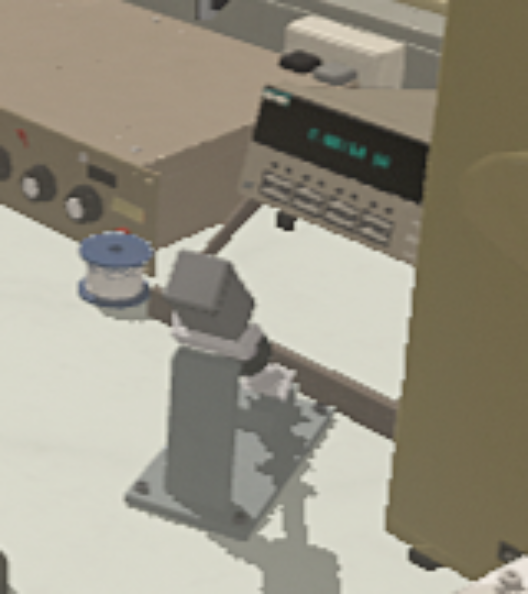

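View pics/rested.png

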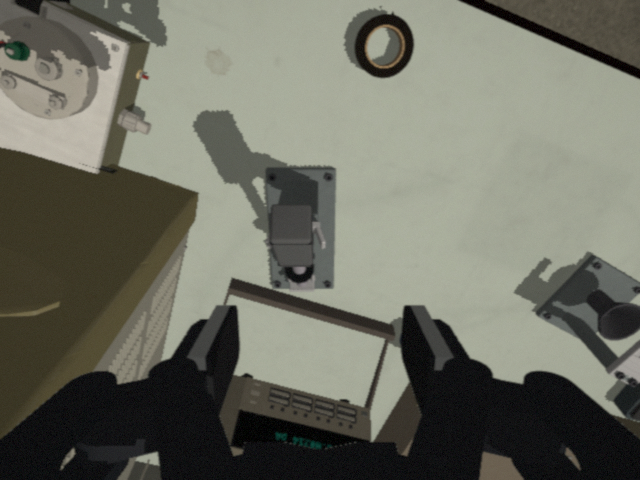

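Run:
```python
from h import *
x=hd(RY);u=(-x+Z)/2**.5;n=(x+Z)/2**.5;l=np.cross(Z,x)
F=RO+.06*x+.030*Z
for nm in("rested","rested_s","rested_t"):
    X=np.load(nm+".npz")["X"].reshape(-1,3)-F
    a=X@u;b=X@n;c=X@l
    print(nm)
    for lo,hi in((.01,.05),(.06,.067),(.07,.12),(.128,.146),(.150,.170),(.175,.195),(.19,.22)):
        m=(a>lo)&(a<hi)&(abs(b)<.022)&(abs(c)<.03)
        if m.sum()>5:print((lo,hi),m.sum(),"n",np.percentile(b[m],[2,50,98]).round(4),"lat",np.percentile(c[m],[2,98]).round(4),"ax",a[m].max().round(4))
```

```text
rested
(0.01, 0.05) 65 n [-0.0025 -0.      0.0036] lat [-0.0154  0.0161] ax 0.0424
(0.06, 0.067) 13 n [0.0009 0.009  0.0118] lat [-0.0099  0.0151] ax 0.0669
(0.07, 0.12) 158 n [-0.0037  0.0029  0.0096] lat [-0.0122  0.0133] ax 0.0969
(0.128, 0.146) 233 n [-0.0194  0.0123  0.0129] lat [-0.0252  0.0258] ax 0.146
(0.15, 0.17) 272 n [-0.0185  0.0125  0.013 ] lat [-0.0154  0.0232] ax 0.17
(0.175, 0.195) 296 n [0.01   0.0125 0.0131] lat [-0.0148  0.0153] ax 0.1948
(0.19, 0.22) 1801 n [-0.0176 -0.0003  0.0128] lat [-0.0157  0.015 ] ax 0.2058
rested_s
(0.01, 0.05) 79 n [-0.0217 -0.0125 -0.0025] lat [-0.0155  0.0104] ax 0.0458
(0.06, 0.067) 10 n [-0.0183 -0.0134 -0.0002] lat [-0.0141 -0.0005] ax 0.0669
(0.07, 0.12) 40 n [-0.0162 -0.0065  0.0063] lat [-0.0145  0.0009] ax 0.0787
(0.128, 0.146) 42 n [-0.0211 -0.0077  0.0098] lat [-0.0262  0.0199] ax 0.1459
(0.15, 0.17) 110 n [-0.0217 -0.017   0.0092] lat [-0.0241  0.0209] ax 0.1699
(0.175, 0.195) 90 n [-0.0199 -0.0148  0.009 ] lat [-0.0169  0.0113] ax 0.1946
(0.19, 0.22) 328 n [-0.0194 -0.0054  0.0112] lat [-0.0165  0.0142] ax 0.2094
rested_t
(0.01, 0.05) 107 n [-0.0182 -0.0007  0.0043] lat [-0.013   0.0165] ax 0.0495
(0.06, 0.067) 9 n [-0.0039  0.002   0.0105] lat [-0.0075  0.0165] ax 0.0669
(0.07, 0.12) 104 n [-0.0053  0.0021  0.0137] lat [-0.0096  0.013 ] ax 0.1175
(0.128, 0.146) 92 n [-0.0206  0.0109  0.0143] lat [-0.0239  0.028 ] ax 0.1459
(0.15, 0.17) 103 n [-0.0172  0.0115  0.0149] lat [-0.0127  0.0241] ax 0.1699
(0.175, 0.195) 110 n [-0.0138  0.0118  0.0153] lat [-0.0141  0.0172] ax 0.1948
(0.19, 0.22) 203 n [-0.0184  0.003   0.0141] lat [-0.0133  0.0168] ax 0.2071
```

```bash
cat >> h.py <<'E'
_x=hd(RY);_u=(-_x+Z)/2**.5;_n=(_x+Z)/2**.5
RF=RO+.06*_x+.030*Z+.0036*_u-.0033*_n   # real foot in rest
SG=.172
def pose(foot,phi,yaw,beta,sg=SG,g=.006):
    """TCP pose for probe with foot at foot, leaning phi (head to -heading)"""
    h=hd(yaw);u=-np.sin(phi)*h+np.cos(phi)*Z
    A=att(yaw,phi-beta);return foot+sg*u-g*A[:,0],A
E
python3 - <<'E'
from h import *
hx=hd(HY)
for b in(20,25,30,35):
    be=r(b)
    for nm,f,phi,yw in[("rest",RF,45,RY),("lift",RF+.1*Z,45,RY),("lean",HO-.002*hx+.12*Z,30,HY),("lean2",HO+.038*Z,30,HY),("up",HO+.012*Z,0,HY)]:
        p,A=pose(f,r(phi),yw,be);q=inverse_kinematics(p,A);print(b,nm,p.round(3),None if q is None else q.round(2))
E
```

```text
20 rest [ 0.556 -0.203  0.157] [ 0.76  0.39 -0.42  2.03 -0.31  0.44  2.57]
20 lift [ 0.556 -0.203  0.257] [ 0.46  0.22 -0.05  1.96 -0.45  0.69  2.64]
20 lean [0.491 0.226 0.275] [-0.63  0.17  0.06  1.92  0.13  0.92  0.76]
20 lean2 [0.493 0.226 0.193] [-0.65  0.27  0.09  2.01  0.14  0.74  0.74]
20 up [0.581 0.211 0.19 ] [-0.52  0.59  0.28  1.56 -0.31  1.35  1.25]
25 rest [ 0.556 -0.203  0.157] [ 0.4   0.36 -0.02  2.01 -0.44  0.55  2.64]
25 lift [ 0.556 -0.203  0.257] [ 0.11  0.24  0.33  1.93 -0.46  0.78  2.63]
25 lean [0.492 0.226 0.275] [-0.62  0.2   0.1   1.88  0.04  1.    0.85]
25 lean2 [0.494 0.226 0.193] [-0.63  0.29  0.11  1.97  0.03  0.82  0.85]
25 up [0.581 0.211 0.189] [-0.51  0.64  0.29  1.51 -0.34  1.44  1.27]
30 rest [ 0.557 -0.203  0.158] [ 0.12  0.38  0.3   1.98 -0.48  0.65  2.66]
30 lift [ 0.557 -0.203  0.258] [-0.05  0.27  0.5   1.89 -0.41  0.86  2.58]
30 lean [0.492 0.226 0.275] [-0.61  0.23  0.13  1.83 -0.03  1.08  0.92]
30 lean2 [0.494 0.226 0.193] [-0.61  0.32  0.13  1.92 -0.05  0.9   0.94]
30 up [0.582 0.21  0.189] [-0.49  0.68  0.3   1.46 -0.37  1.54  1.29]
35 rest [ 0.557 -0.202  0.158] [-0.02  0.41  0.45  1.94 -0.44  0.74  2.61]
35 lift [ 0.557 -0.202  0.258] [-0.08  0.3   0.51  1.85 -0.33  0.93  2.5 ]
35 lean [0.493 0.226 0.275] [-0.61  0.27  0.15  1.79 -0.1   1.16  0.98]
35 lean2 [0.495 0.226 0.193] [-0.6   0.35  0.16  1.88 -0.13  0.99  1.02]
35 up [0.582 0.21  0.189] [-0.48  0.72  0.3   1.41 -0.4   1.63  1.31]
```

```bash
cat > plan.py <<'E'
import numpy as np,cv2,heapq
S=4 # px/mm
W,H=200,300 # x -120..80, z 0..300
xs=(np.arange(W*S)/S-120)[None,:];zs=(np.arange(H*S)/S)[:,None]
hw=np.where(zs<36,8.5,8.5+(zs-36)*15.5/26)
fun=(zs<62)&(abs(xs)>hw)&(abs(xs)<28)|(zs<12)&(xs>-45)&(xs<61)
post=(xs>34)&(xs<46)&(zs<125)
fz=(zs>108)&(zs<116)
shaftO=fun|post|fz&(xs>12)&(xs<46)
discO=fun|post|fz&(xs>-14)&(xs<46)
dt=lambda o:cv2.distanceTransform((~o).astype(np.uint8),cv2.DIST_L2,5)/S-cv2.distanceTransform(o.astype(np.uint8),cv2.DIST_L2,5)/S
Ds,Dd=dt(shaftO),dt(discO)
def seg(a,b,n): return np.linspace(a,b,n)
def poly(P,step=1.):
    out=[]
    for a,b in zip(P,P[1:]+P[:1]):
        a,b=np.array(a,float),np.array(b,float);out.append(seg(a,b,max(2,int(np.linalg.norm(b-a)/step))))
    return np.vstack(out)
sh=poly([(-5,0),(5,0),(7,2),(7,125),(-7,125),(-7,2)])
di=np.vstack([poly([(-16,60),(16,60),(16,66),(-16,66)]),poly([(-10.5,54),(10.5,54),(10.5,60),(-10.5,60)]),poly([(-16,125),(16,125),(16,200),(-16,200)],2)])
def look(D,p):
    i=np.clip(((p[...,1])*S).astype(int),0,H*S-1);j=np.clip(((p[...,0]+120)*S).astype(int),0,W*S-1);return D[i,j]
X=np.arange(-30,12.1,1);Zf=np.arange(12,75,1);PH=np.arange(0,41,1)
C=np.zeros((len(PH),len(X),len(Zf)))
for k,ph in enumerate(np.radians(PH)):
    n=np.array([np.cos(ph),np.sin(ph)]);u=np.array([-np.sin(ph),np.cos(ph)])
    s=sh[:,:1]*n+sh[:,1:]*u;d=di[:,:1]*n+di[:,1:]*u
    for i,x in enumerate(X):
        o=np.stack([np.full(len(Zf),x),Zf],-1)[:,None]
        C[k,i]=np.minimum(look(Ds,s[None]+o).min(1),look(Dd,d[None]+o).min(1))
# widest path from start (any phi 26..34,z=74,x<=0) to (0,0,36) (bore below has 1.5)
best=np.full(C.shape,-9.);prev={};pq=[]
g=(0,int(np.where(X==0)[0][0]),int(np.where(Zf==37)[0][0]))
cost=np.full(C.shape,1e9)
w=lambda c:1/max(c,.05)**3 if c>.05 else 1e6
cost[g]=0;pq=[(0,g)]
while pq:
    c,v=heapq.heappop(pq)
    if c>cost[v]:continue
    k,i,j=v
    if Zf[j]==74: break
    for dk in(-1,0,1):
        for dI in(-1,0,1):
            for dj in(-1,0,1):
                q=(k+dk,i+dI,j+dj)
                if min(q)<0 or q[0]>=len(PH) or q[1]>=len(X) or q[2]>=len(Zf):continue
                if C[q]<=.05:continue
                nc=c+w(C[q])+.01*(abs(dk)+abs(dI)+abs(dj))
                if nc<cost[q]:cost[q]=nc;prev[q]=v;heapq.heappush(pq,(nc,q))
path=[v]
while v!=g:v=prev[v];path.append(v)
np.save("path.npy",[(X[i],Zf[j],PH[k],C[k,i,j]) for k,i,j in path])
for k,i,j in path:print(X[i],Zf[j],PH[k],round(float(C[k,i,j]),2))
E
python3 plan.py
```

```text
2.0 74 37 11.3
2.0 73 37 10.69
2.0 72 37 10.09
2.0 71 37 9.49
2.0 70 37 9.19
2.0 69 37 8.99
2.0 68 37 8.8
2.0 67 37 8.6
2.0 66 37 8.5
2.0 65 37 8.5
2.0 64 37 8.5
2.0 63 37 8.5
2.0 62 37 8.49
2.0 61 37 8.29
2.0 60 37 8.09
2.0 59 37 7.9
2.0 58 37 7.75
2.0 57 37 7.75
2.0 56 37 7.75
2.0 55 37 7.75
2.0 54 37 7.75
2.0 53 37 7.75
2.0 52 37 7.64
2.0 51 37 7.04
2.0 50 36 6.84
2.0 49 36 6.29
2.0 48 35 6.05
2.0 47 34 5.44
2.0 46 34 5.4
2.0 45 33 5.35
2.0 44 32 4.8
2.0 43 32 4.85
2.0 42 31 4.7
2.0 41 30 4.15
2.0 40 29 3.84
2.0 39 28 3.55
2.0 39 27 3.25
2.0 38 26 3.25
2.0 38 25 3.25
2.0 38 24 3.3
2.0 38 23 3.25
2.0 38 22 3.25
2.0 37 21 3.1
2.0 37 20 3.0
2.0 37 19 3.0
2.0 37 18 2.75
2.0 37 17 2.7
2.0 37 16 2.7
2.0 37 15 2.7
2.0 37 14 2.55
2.0 37 13 2.55
1.0 37 12 2.55
1.0 37 11 2.55
1.0 37 10 2.9
1.0 37 9 2.9
1.0 38 8 2.75
1.0 38 7 3.0
1.0 38 6 3.0
1.0 38 5 3.0
0.0 38 4 2.9
0.0 38 3 2.9
0.0 38 2 3.0
0.0 38 1 3.0
0.0 37 0 2.85
```

Run:
```python
from h import *
b=r(40)
p,A=pose(RF,r(45),RY,b);print(p)
movep(p-.07*A[:,0],A);st("pre")
move_l(p,A,feed=.1,until_force=10);st("at")
command_gripper(.02,80);st("grip")
p0=sense()["position"]
move_l(p0+.06*_n,A,feed=.12) if False else None
n=(hd(RY)+Z)/2**.5
move_l(p0+.06*n,A,feed=.12);st("off")
move_l(p0+.06*n+.08*Z,A,feed=.2);st("up")
hp,HA=pose(HO-.06*hd(HY)+.10*Z,r(34),HY,b)
movep(hp,HA);sleep(.3);st("hol");print(hp)
snap("hol");snap("hol_s","scene");snap("hol_t","top")
```

```text
[ 0.55762008 -0.20227318  0.15781167]
pre 15.12 [ 0.5524 -0.2047  0.2274] F [-0.3 -0.1  1.1] gap 0.0602
at 15.97 [ 0.558  -0.2026  0.1585] F [-0.5 -0.2  0.2] gap 0.06
grip 16.32 [ 0.558  -0.2024  0.1587] F [-1.5 -0.1  5.7] gap 0.031
off 16.98 [ 0.597  -0.1882  0.2002] F [ 0.7 -0.  -1.7] gap 0.031
up 17.53 [ 0.5969 -0.1881  0.2799] F [-0.2  0.1 -3. ] gap 0.0311
hol 19.52 [0.4261 0.2376 0.2486] F [-0.2  0.8 -2.1] gap 0.031
[0.42580921 0.23801167 0.24856159]
```

View pics/hol.png

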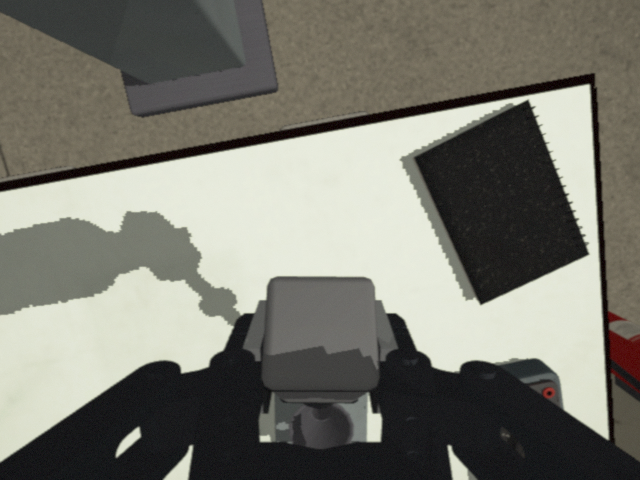

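View pics/hol_s.png

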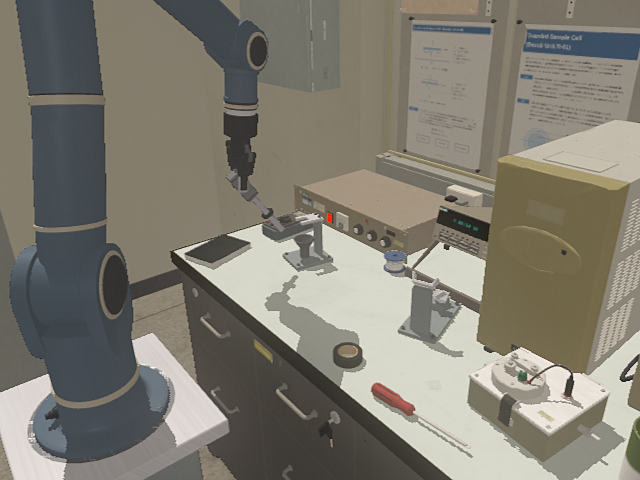

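```bash
cat >> h.py <<'E'
def probefit(nm,foot,phi,verbose=True,L=(.004,.052)):
    """scene view: extents in probe frame about expected foot"""
    X=np.load(nm+".npz")["X"].reshape(-1,3)-foot
    h=hd(HY);u=-np.sin(phi)*h+np.cos(phi)*Z;n=np.cos(phi)*h+np.sin(phi)*Z;l=np.cross(Z,h)
    a=X@u;b=X@n;c=X@l
    for lo,hi,w in((-.02,.01,.013),(.005,.025,.013),(.03,.05,.013),(.057,.070,.026),(.070,.09,.013),(.095,.115,.013),(.13,.15,.024),(.15,.21,.024)):
        m=(a>lo)&(a<hi)&(abs(b)<w)&(abs(c)<w)
        if m.sum()>5:print((lo,hi),m.sum(),"n",np.percentile(b[m],[2,50,98]).round(4),"lat",np.percentile(c[m],[2,50,98]).round(4),"ax",a[m].min().round(4),a[m].max().round(4))
E
python3 - <<'E'
from h import *
f=HO-.06*hd(HY)+.10*Z
for nm in("hol_s","hol_t","hol"):print(nm);probefit(nm,f,r(34))
P=camera_params("scene")
i=cv2.imread("pics/hol_s.png")[140:280,220:380];i=cv2.resize(i,None,fx=4,fy=4)
for s,c in((0,(0,0,255)),(.06,(0,255,0)),(.125,(255,0,0)),(.2,(0,255,255))):
    w=f+s*(-np.sin(r(34))*hd(HY)+np.cos(r(34))*Z);q=P["K"]@(P["rotation"].T@(w-P["position"]));q=q[:2]/q[2]
    cv2.circle(i,tuple(((q-[220,140])*4).astype(int)),4,c,2)
cv2.imwrite("pics/hz.png",i)
E
```

```text
hol_s
(-0.02, 0.01) 15 n [-0.0066  0.0001  0.0058] lat [-0.0123 -0.0079  0.    ] ax 0.0003 0.0097
(0.005, 0.025) 40 n [-0.006   0.0006  0.0068] lat [-0.0118 -0.008  -0.0007] ax 0.0052 0.0249
(0.03, 0.05) 44 n [-0.0069 -0.0011  0.0064] lat [-0.011  -0.007  -0.0011] ax 0.0306 0.0495
(0.057, 0.07) 77 n [-0.0147 -0.0001  0.0142] lat [-0.0189 -0.0087  0.0074] ax 0.0573 0.0695
(0.07, 0.09) 43 n [-0.0071 -0.0006  0.0061] lat [-0.0097 -0.0059 -0.0017] ax 0.0702 0.0894
(0.095, 0.115) 49 n [-0.0075 -0.0009  0.0064] lat [-0.0104 -0.0063 -0.0012] ax 0.0951 0.1145
(0.13, 0.15) 114 n [-0.0167 -0.0016  0.0147] lat [-0.0208 -0.0162  0.0005] ax 0.1305 0.15
(0.15, 0.21) 293 n [-0.0172 -0.004   0.0179] lat [-0.0236 -0.0153  0.0207] ax 0.1503 0.2099
hol_t
(-0.02, 0.01) 10 n [0.0017 0.0046 0.0066] lat [-0.008  -0.0029  0.0044] ax 0.0026 0.0095
(0.005, 0.025) 22 n [-0.0005  0.0056  0.0084] lat [-0.0081 -0.0036  0.0042] ax 0.0056 0.0231
(0.03, 0.05) 19 n [0.0013 0.0059 0.0084] lat [-0.0076 -0.0023  0.0041] ax 0.0307 0.0443
(0.057, 0.07) 78 n [-0.0124  0.0063  0.0157] lat [-0.0161 -0.0067  0.0069] ax 0.0615 0.0699
(0.07, 0.09) 18 n [-0.0008  0.0051  0.008 ] lat [-0.0072 -0.0043  0.0012] ax 0.0709 0.089
hol
(0.057, 0.07) 123 n [0.0134 0.0144 0.016 ] lat [-0.009  -0.0015  0.0058] ax 0.062 0.0676
(0.13, 0.15) 238 n [0.015  0.0157 0.0159] lat [-0.016  -0.0013  0.014 ] ax 0.1301 0.1497
(0.15, 0.21) 18555 n [-0.0148  0.0048  0.017 ] lat [-0.0222 -0.0001  0.0224] ax 0.1502 0.21
```

View pics/hz.png

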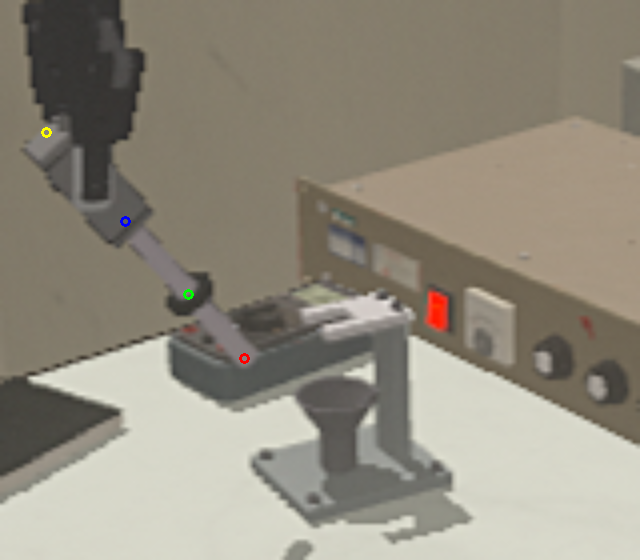

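Run:
```python
from h import *
h=hd(HY);l=np.cross(Z,h)
for nm in("top0","scene0","hol_s","hol_t","w0"):
    X=(np.load(nm+".npz")["X"] if nm[0] in"hw" else cloud(camera_params(nm[:-1]),np.load(nm+".npy"))).reshape(-1,3)-HO
    x=X@h;c=X@l;z=X[:,2]
    m=(z>.1135)&(z<.119)&(abs(c)<.03)&(x>-.025)&(x<.03)
    t=m&(x<.008)
    L=c[t&(c>0)];Rr=c[t&(c<0)]
    print(nm,m.sum(),"lat",np.percentile(c[m],[1,99]).round(4),"slot",L.min().round(4),np.percentile(L,5).round(4),Rr.max().round(4),np.percentile(Rr,95).round(4),"xmin",np.percentile(x[m],1).round(4),"z",np.median(z[m]).round(4))
    m=(z>.058)&(z<.068)&(x*x+c*c<.035**2)&(x<.02)
    if m.sum()>30:
        (cc,rad)=cv2.minEnclosingCircle((np.c_[x,c][m]*1000).astype(np.float32));print("  rim",m.sum(),np.round(cc,1),round(rad,1),np.median(z[m]).round(4))
```

```text
top0 160 lat [-0.0193  0.0196] slot 0.011 0.0116 -0.0102 -0.0104 xmin -0.0141 z 0.116
  rim 65 [-0.8  0.1] 26.7 0.0618
scene0 108 lat [-0.0232  0.019 ] slot 0.0076 0.0076 -0.0087 -0.0117 xmin -0.0155 z 0.1166
  rim 84 [ 0.4 -0.8] 30.3 0.061
hol_s 113 lat [-0.0237  0.0204] slot 0.0052 0.0058 -0.0091 -0.0111 xmin -0.0155 z 0.1166
  rim 80 [-3.5 -0.2] 29.3 0.0613
hol_t 166 lat [-0.0193  0.0201] slot 0.0106 0.0115 -0.0098 -0.01 xmin -0.014 z 0.1162
  rim 67 [-0.9 -0.2] 26.5 0.0612
w0 1825 lat [-0.02    0.0192] slot 0.0096 0.0101 -0.0101 -0.0109 xmin -0.0135 z 0.116
  rim 704 [ 0.1 -0.2] 27.3 0.0613
```

```bash
cat >> h.py <<'E'
B=r(40);HL=np.cross(Z,hd(HY))
def hpose(xf,zf,phi,lat): return pose(HO+hd(HY)*xf*1e-3+HL*lat*1e-3+Z*zf*1e-3,r(phi),HY,B)
def fitH(nm):
    X=np.load(nm+".npz")["X"].reshape(-1,3)-HO;return X@hd(HY),X@HL,X[:,2]
E
python3 - <<'E'
from h import *
p,A=hpose(-60,78,34,1.5);move_l(p,A,feed=.1)
p,A=hpose(2,78,34,1.5);print(move_l(p,A,feed=.08,until_force=5));s=st("over");print(p)
sleep(.2);st()
for a,b in(("ov_s","scene"),("ov_t","top"),("ov","wrist")):snap(a,b)
f=HO+hd(HY)*.002+HL*.0015+Z*.078
for nm in("ov_s","ov_t","ov"):print(nm);probefit(nm,f,r(34))
a=cv2.resize(cv2.imread("pics/ov_s.png")[170:280,240:360],None,fx=4,fy=4);b=cv2.resize(cv2.imread("pics/ov_t.png")[180:260,240:320],None,fx=4.5,fy=5.5)
b=cv2.resize(b,(400,440));cv2.imwrite("pics/ov2.png",np.hstack([a[:, :400],b]))
E
```

```text
False
over 20.96 [0.4866 0.2288 0.2264] F [-0.7  0.3 -1.4] gap 0.0313
[0.48712776 0.22872269 0.22656159]
 21.16 [0.4867 0.229  0.2266] F [ 0.2 -0.  -2.6] gap 0.0313
ov_s
(-0.02, 0.01) 13 n [-0.007  -0.0021  0.0049] lat [-0.0093 -0.0063 -0.0002] ax 0.0022 0.0093
(0.005, 0.025) 37 n [-0.0072 -0.0009  0.0055] lat [-0.0109 -0.0063  0.    ] ax 0.0056 0.0247
(0.03, 0.05) 45 n [-0.0076 -0.0001  0.0114] lat [-0.0112 -0.0055  0.0094] ax 0.0307 0.0493
(0.057, 0.07) 75 n [-0.0158 -0.003   0.0126] lat [-0.0174 -0.0084  0.0105] ax 0.0576 0.0697
(0.07, 0.09) 38 n [-0.0072 -0.0011  0.0073] lat [-0.0108 -0.0062 -0.001 ] ax 0.0701 0.09
(0.095, 0.115) 40 n [-0.0079 -0.0019  0.005 ] lat [-0.0111 -0.0061 -0.0023] ax 0.0953 0.1149
(0.13, 0.15) 104 n [-0.0175 -0.0033  0.0132] lat [-0.0205 -0.0156  0.0062] ax 0.1305 0.15
(0.15, 0.21) 288 n [-0.0177 -0.0054  0.0181] lat [-0.0234 -0.0137  0.02  ] ax 0.15 0.2099
ov_t
(-0.02, 0.01) 6 n [0.002  0.0059 0.0066] lat [-0.0072 -0.0037  0.0014] ax 0.0029 0.0094
(0.005, 0.025) 22 n [0.0004 0.0059 0.008 ] lat [-0.0074 -0.0025  0.0051] ax 0.0059 0.0242
(0.03, 0.05) 19 n [-0.0006  0.0059  0.0121] lat [-0.0121 -0.0051  0.0023] ax 0.0302 0.0433
(0.057, 0.07) 46 n [-0.0136  0.0035  0.014 ] lat [-0.0152 -0.0092 -0.0029] ax 0.059 0.0694
(0.07, 0.09) 13 n [-0.001   0.0042  0.0061] lat [-0.0071 -0.0062 -0.0035] ax 0.0726 0.0888
ov
(0.03, 0.05) 32 n [0.0116 0.0122 0.0128] lat [-0.0128  0.0096  0.0127] ax 0.0325 0.0388
(0.057, 0.07) 123 n [0.0128 0.0138 0.0154] lat [-0.0085 -0.0009  0.0064] ax 0.0609 0.0677
(0.13, 0.15) 236 n [0.0144 0.0151 0.0153] lat [-0.0158 -0.0006  0.0145] ax 0.1308 0.1493
(0.15, 0.21) 18464 n [-0.0154  0.0041  0.0164] lat [-0.0221 -0.0002  0.0221] ax 0.1506 0.21
```

View pics/ov2.png

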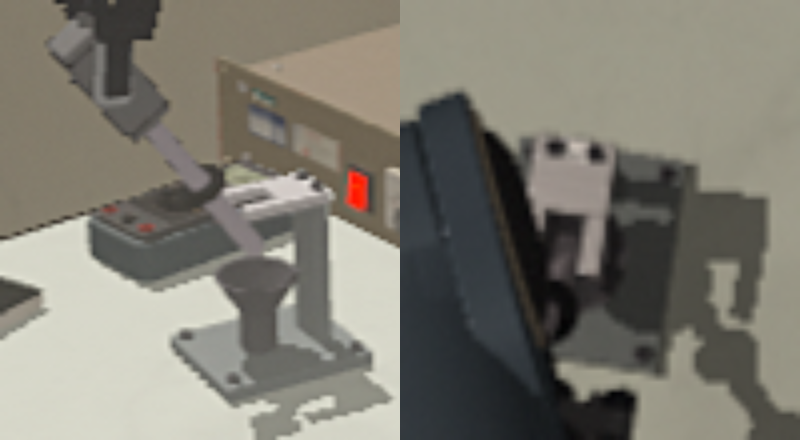

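View pics/ov.png

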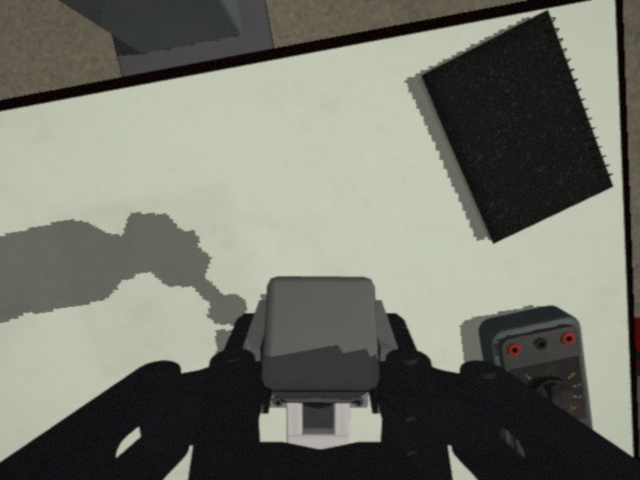

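Run:
```python
from h import *
W=[(2.5,60,34),(2.5,48,34),(2.5,42,31),(2.5,39,27),(2.2,37.7,20),(2,37.4,13)]
for w in W:
    p,A=hpose(*w,1.5)
    hit=move_l(p,A,feed=.06,until_force=5);s=st(f"{w} {hit}");print((s["position"]-p).round(4))
    if hit:break
for a,b in(("in_s","scene"),("in_t","top"),("in","wrist")):snap(a,b)
f=HO+hd(HY)*w[0]*1e-3+HL*.0015+Z*w[1]*1e-3
print("s");probefit("in_s",f,r(w[2]));print("w");probefit("in",f,r(w[2]))
a=cv2.resize(cv2.imread("pics/in_s.png")[150:280,240:360],None,fx=4,fy=4);b=cv2.resize(cv2.imread("pics/in_t.png")[180:260,240:320],(300,300))
b=np.vstack([b,np.zeros((220,300,3),np.uint8)]);cv2.imwrite("pics/in2.png",np.hstack([a,b]))
```

```text
(2.5, 60, 34) False 21.76 [0.4874 0.2285 0.208 ] F [-0.7  0.  -2.6] gap 0.031
[-0.0002 -0.0001 -0.0006]
(2.5, 48, 34) False 22.11 [0.4873 0.2285 0.1961] F [ 0.5  1.  -2.2] gap 0.0308
[-0.0003 -0.0001 -0.0005]
(2.5, 42, 31) False 22.39 [0.4961 0.2268 0.1953] F [-0.6 -0.3 -1.4] gap 0.0312
[ 0.0007 -0.0004 -0.    ]
(2.5, 39, 27) False 22.73 [0.506  0.2252 0.198 ] F [-0.8 -0.6 -2.2] gap 0.0311
[-0.0001 -0.0002 -0.0001]
(2.2, 37.7, 20) False 23.23 [0.5247 0.2222 0.2047] F [ 0.  -0.3 -2.3] gap 0.0311
[-0.0008  0.0002 -0.0002]
(2, 37.4, 13) False 23.74 [0.5451 0.2187 0.2102] F [-0.1  1.2 -0.8] gap 0.0314
[-0.0008  0.0003 -0.0001]
s
(-0.02, 0.01) 33 n [-0.0127 -0.0065  0.0114] lat [-0.0129 -0.0105  0.0098] ax -0.0199 0.0084
(0.005, 0.025) 22 n [-0.0116 -0.0025  0.0124] lat [-0.0122 -0.0029  0.0128] ax 0.0059 0.025
(0.03, 0.05) 40 n [-0.01   -0.0039  0.0048] lat [-0.0116 -0.007   0.0008] ax 0.0309 0.0499
(0.057, 0.07) 59 n [-0.0165 -0.007   0.0195] lat [-0.0185 -0.0101  0.0107] ax 0.0589 0.0695
(0.07, 0.09) 48 n [-0.0095 -0.0025  0.012 ] lat [-0.0101 -0.0055  0.0105] ax 0.0702 0.0899
(0.095, 0.115) 39 n [-0.0088 -0.0039  0.0038] lat [-0.0112 -0.0058  0.0002] ax 0.0958 0.1141
(0.13, 0.15) 114 n [-0.0191 -0.0066  0.012 ] lat [-0.0199 -0.0155  0.0101] ax 0.1305 0.15
(0.15, 0.21) 327 n [-0.0195 -0.0099  0.0177] lat [-0.0236 -0.0129  0.0214] ax 0.15 0.2099
w
(-0.02, 0.01) 73 n [0.0095 0.012  0.0127] lat [-0.0126 -0.0043  0.0102] ax 0.0034 0.0091
(0.005, 0.025) 49 n [0.0094 0.012  0.0128] lat [-0.0126  0.0061  0.0103] ax 0.005 0.0104
(0.057, 0.07) 130 n [0.0119 0.013  0.0145] lat [-0.0082 -0.0006  0.0069] ax 0.0604 0.0673
(0.07, 0.09) 26 n [0.0123 0.0126 0.013 ] lat [-0.0128  0.0096  0.0127] ax 0.0717 0.0795
(0.13, 0.15) 239 n [0.0136 0.0143 0.0147] lat [-0.0153  0.      0.0148] ax 0.1308 0.1491
(0.15, 0.21) 18408 n [-0.0162  0.0033  0.0156] lat [-0.0221  0.0001  0.0221] ax 0.1505 0.21
```

View pics/in2.png

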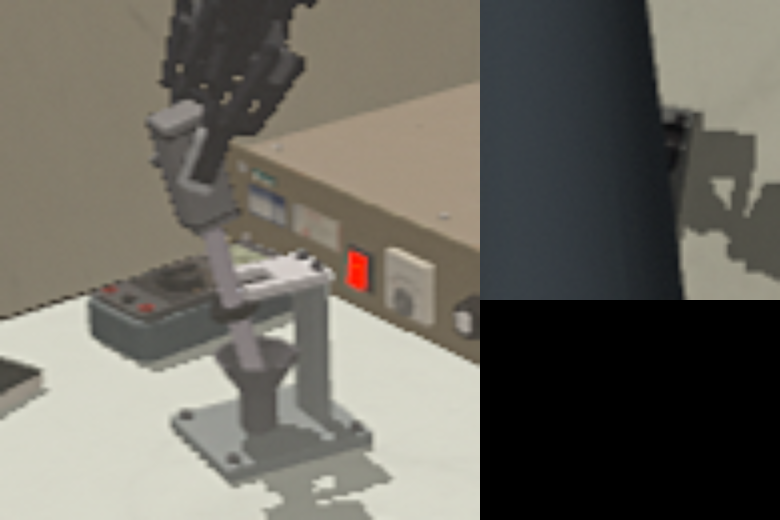

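View pics/in.png

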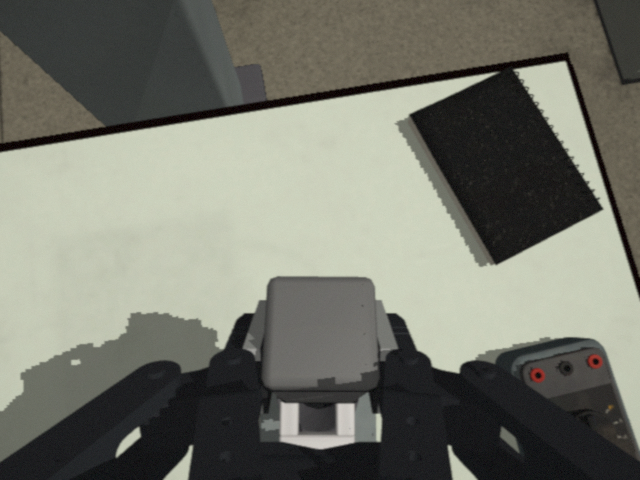

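Run:
```python
from h import *
for nm in("in","ov"):
    x,c,z=fitH(nm)
    m=(z>.113)&(z<.119)&(abs(c)<.03)&(x>-.03)&(x<.05)
    print(nm,m.sum(),"fork lat",np.percentile(c[m],[1,99]).round(4),"slot",c[m&(c>0)].min().round(4),c[m&(c<0)].max().round(4),"xmin",np.percentile(x[m],1).round(4))
    d=np.load(nm+".npz");g=cv2.cvtColor(d["c"],cv2.COLOR_RGB2GRAY);D=d["d"]
    for row in(415,425):
        print(row,[int(v) for v in g[row,262:378:2]]);print([round(float(v)*1000) for v in D[row,262:378:4]])
im=cv2.imread("pics/in.png")[370:450,255:385];cv2.imwrite("pics/inz.png",cv2.resize(im,None,fx=6,fy=6,interpolation=cv2.INTER_NEAREST))
```

```text
in 2064 fork lat [-0.0197  0.0195] slot 0.0004 -0.0001 xmin -0.0034
415 [66, 71, 67, 70, 67, 71, 69, 71, 75, 135, 195, 200, 195, 194, 195, 197, 201, 199, 139, 70, 64, 62, 65, 59, 60, 60, 59, 58, 55, 57, 54, 53, 49, 50, 48, 50, 56, 116, 187, 204, 199, 198, 198, 199, 205, 204, 164, 123, 123, 121, 122, 121, 122, 124, 123, 125, 128, 180]
[321, 319, 319, 320, 320, 219, 219, 220, 220, 279, 280, 282, 283, 0, 284, 281, 282, 280, 279, 219, 220, 221, 219, 322, 321, 321, 321, 320, 320]
425 [119, 124, 125, 128, 125, 125, 125, 123, 124, 147, 194, 198, 193, 196, 193, 197, 202, 196, 127, 50, 63, 62, 60, 63, 59, 57, 57, 54, 56, 55, 50, 52, 52, 51, 50, 46, 54, 112, 185, 202, 199, 198, 198, 200, 203, 204, 163, 124, 123, 124, 125, 125, 126, 126, 123, 125, 127, 178]
[319, 318, 320, 317, 319, 220, 220, 220, 220, 271, 271, 274, 274, 275, 275, 275, 274, 273, 271, 220, 219, 219, 218, 319, 319, 319, 319, 319, 320]
ov 1817 fork lat [-0.0196  0.0195] slot 0.0005 -0.0001 xmin -0.0095
415 [190, 188, 187, 186, 188, 187, 191, 191, 189, 191, 191, 187, 158, 165, 174, 172, 172, 173, 174, 175, 117, 55, 54, 52, 55, 56, 49, 56, 53, 57, 54, 53, 55, 55, 51, 57, 107, 167, 175, 171, 171, 173, 176, 177, 180, 193, 194, 193, 191, 191, 192, 190, 192, 191, 190, 189, 190, 191]
[389, 389, 387, 387, 389, 388, 259, 259, 260, 260, 321, 321, 320, 319, 321, 319, 321, 320, 259, 260, 260, 259, 389, 389, 387, 387, 389, 389, 388]
425 [187, 188, 189, 190, 189, 191, 188, 187, 188, 188, 189, 190, 155, 163, 175, 170, 170, 170, 177, 177, 120, 55, 51, 49, 56, 51, 52, 53, 54, 50, 52, 52, 53, 58, 56, 61, 112, 166, 172, 171, 170, 171, 175, 182, 183, 189, 191, 190, 190, 190, 190, 190, 191, 194, 192, 193, 193, 192]
[390, 390, 392, 391, 391, 389, 261, 260, 262, 261, 307, 308, 307, 309, 307, 307, 307, 308, 262, 262, 261, 262, 391, 390, 389, 390, 390, 389, 390]
```

View pics/inz.png

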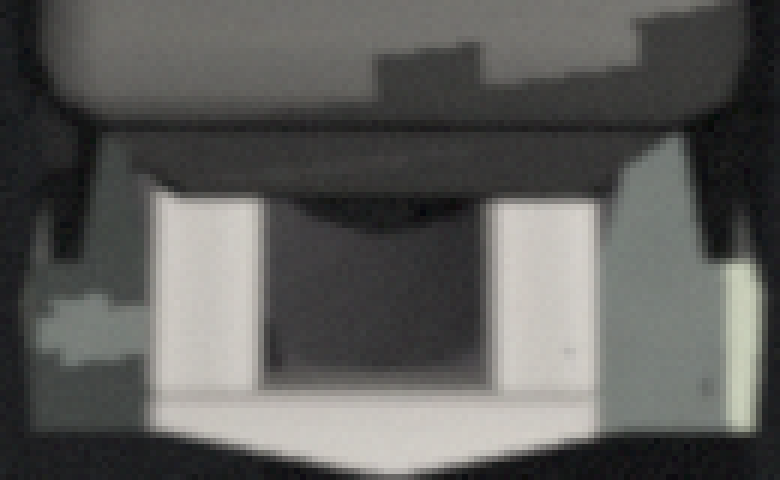

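Run:
```python
from h import *
W=[(2.5,37.5,7),(1.2,38,2.5),(.8,37.5,0)]
for w in W:
    p,A=hpose(*w,1.2)
    hit=move_l(p,A,feed=.05,until_force=5);s=st(f"{w} {hit}");print((s["position"]-p).round(4))
    if hit:break
sleep(.2);s=st();print((s["position"]-p).round(4))
for a,b in(("up_s","scene"),("up","wrist")):snap(a,b)
f=HO+hd(HY)*w[0]*1e-3+HL*.0012+Z*w[1]*1e-3
print("s");probefit("up_s",f,r(w[2]));print("w");probefit("up",f,r(w[2]))
a=cv2.resize(cv2.imread("pics/up_s.png")[150:280,240:360],None,fx=3.3,fy=4);b=cv2.imread("pics/up.png")[360:460,245:395];b=cv2.resize(b,(400,300))
b=np.vstack([b,np.zeros((220,400,3),np.uint8)]);cv2.imwrite("pics/up2.png",np.hstack([a,b]))
```

```text
(2.5, 37.5, 7) False 24.43 [0.5639 0.2149 0.2131] F [ 0.4  0.5 -1.5] gap 0.0309
[-0.0003  0.0001 -0.0001]
(1.2, 38, 2.5) False 24.82 [0.5763 0.2127 0.2145] F [ 0.9 -0.4 -1.5] gap 0.0311
[-0.0003  0.0001 -0.0001]
(0.8, 37.5, 0) False 25.12 [0.5835 0.2114 0.214 ] F [-0.5  0.9 -2.6] gap 0.0314
[-0.0003 -0.     -0.0001]
 25.32 [0.5834 0.2117 0.2145] F [-0.1 -0.6 -2.3] gap 0.031
[-0.0004  0.0003  0.0004]
s
(-0.02, 0.01) 44 n [-0.0125 -0.0085  0.0086] lat [-0.0124 -0.0096 -0.0007] ax -0.0199 0.0052
(0.005, 0.025) 22 n [-0.0104 -0.0033  0.0115] lat [-0.0101 -0.0067  0.0036] ax 0.0052 0.0243
(0.03, 0.05) 36 n [-0.0078 -0.0041  0.0028] lat [-0.0124 -0.0062 -0.0002] ax 0.0306 0.0497
(0.057, 0.07) 45 n [-0.017  -0.0091  0.0073] lat [-0.019  -0.0103  0.0088] ax 0.0571 0.0693
(0.07, 0.09) 46 n [-0.0118 -0.0044  0.0123] lat [-0.0107 -0.002   0.012 ] ax 0.0722 0.09
(0.095, 0.115) 42 n [-0.0095 -0.0058  0.0024] lat [-0.0107 -0.0053  0.0015] ax 0.0957 0.1146
(0.13, 0.15) 128 n [-0.0194 -0.0105  0.0126] lat [-0.0196 -0.0144  0.0121] ax 0.13 0.1492
(0.15, 0.21) 348 n [-0.0196 -0.0116  0.0148] lat [-0.0234 -0.0132  0.0211] ax 0.15 0.2099
w
(0.13, 0.15) 270 n [0.0143 0.0151 0.0154] lat [-0.0154  0.0014  0.0147] ax 0.1301 0.1494
(0.15, 0.21) 18353 n [-0.0155  0.0039  0.0162] lat [-0.022  -0.0001  0.022 ] ax 0.1512 0.21
```

View pics/up2.png

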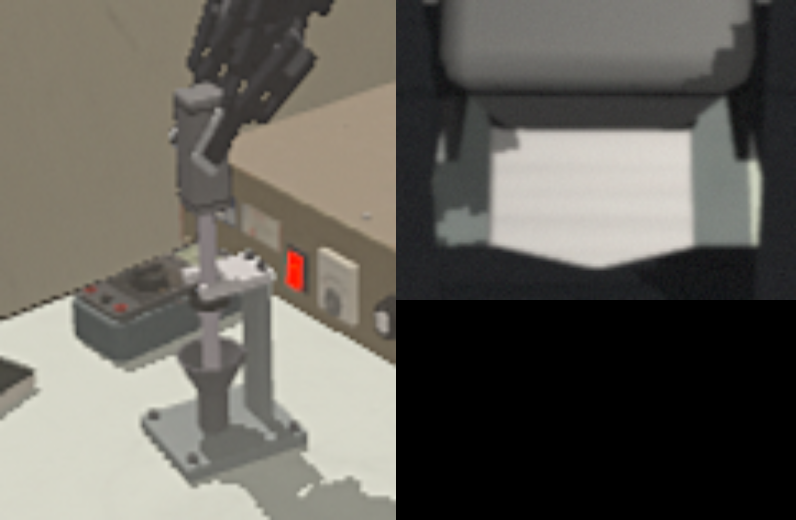

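Run:
```python
from h import *
p,A=hpose(.8,10.5,0,1.2)
hit=move_l(p,A,feed=.025,until_force=5);s=st(f"{hit}");d=s["position"]-p
print("foot z",10.5+d[2]*1e3,"x",d@hd(HY)*1e3,"lat",d@HL*1e3,s["ft_torque"].round(2))
```

```text
True 26.34 [0.5836 0.2113 0.1894] F [1.1 0.2 5.7] gap 0.0311
foot z 12.778312624302004 x -0.20779192942458638 lat -0.09211941852919811 [-0.1  -0.31 -0.01]
```

Run:
```python
from h import *
command_gripper(.036);st("slack");sleep(.2)
command_gripper(.065);st("open")
p=sense()["position"]
move_l(p+.11*Z,None,feed=.12);st("clear")
movep(np.array([.43,.12,.40]),att(HY,0));st("away")
for a,b in(("end_s","scene"),("end_t","top"),("end","wrist")):snap(a,b)
f=HO+Z*.012
for nm in("end_s","end_t","end"):print(nm);probefit(nm,f,0)
x,c,z=fitH("end");m=(z>.19)&(z<.23)&(abs(x)<.03)&(abs(c)<.03)
q=np.c_[x,c][m]*1000;print("head top z",np.median(z[m]),cv2.minAreaRect(q.astype(np.float32)))
a=cv2.resize(cv2.imread("pics/end_s.png")[150:280,240:360],None,fx=3.3,fy=4);b=cv2.resize(cv2.imread("pics/end.png"),(400,300));t=cv2.resize(cv2.imread("pics/end_t.png")[130:330,170:460],(400,220))
cv2.imwrite("pics/end2.png",np.hstack([a,np.vstack([b,t])]))
```

```text
slack 26.57 [0.5828 0.2113 0.1876] F [-0.6  0.1 -0.4] gap 0.0355
open 27.16 [0.5831 0.2113 0.188 ] F [ 0.3 -0.6 -0.6] gap 0.0652
clear 28.23 [0.5828 0.2112 0.2971] F [-0.1 -0.7  0.8] gap 0.065
away 29.08 [0.4303 0.1207 0.3998] F [-0.5 -0.4 -0.4] gap 0.0647
end_s
(-0.02, 0.01) 40 n [-0.0128 -0.007   0.0122] lat [-0.0128 -0.0087  0.0118] ax -0.0047 0.0097
(0.005, 0.025) 56 n [-0.0129 -0.0062  0.0081] lat [-0.0127 -0.0089  0.003 ] ax 0.0051 0.0248
(0.03, 0.05) 23 n [-0.0115 -0.0037  0.0092] lat [-0.0092 -0.0045  0.0119] ax 0.0391 0.0499
(0.057, 0.07) 65 n [-0.0156 -0.0038  0.0124] lat [-0.0183 -0.0086  0.0087] ax 0.0573 0.0689
(0.07, 0.09) 36 n [-0.0066 -0.0029  0.0035] lat [-0.0094 -0.005   0.0003] ax 0.0705 0.09
(0.095, 0.115) 51 n [-0.0105 -0.0043  0.0126] lat [-0.0115 -0.0037  0.0119] ax 0.0964 0.1142
(0.13, 0.15) 124 n [-0.0169 -0.0073  0.0142] lat [-0.0199 -0.0146  0.0091] ax 0.1301 0.1497
(0.15, 0.21) 374 n [-0.0171 -0.0054  0.0148] lat [-0.0205 -0.0146  0.0121] ax 0.15 0.2024
end_t
(0.03, 0.05) 10 n [-0.0125 -0.0107  0.0116] lat [-0.0127 -0.0097  0.0127] ax 0.0306 0.04
(0.057, 0
[... 290 characters left out ...]
0.0126 -0.0103  0.0038] lat [-0.0127 -0.0055  0.0126] ax -0.0046 0.0095
(0.005, 0.025) 101 n [-0.0123 -0.0058  0.0065] lat [-0.0122 -0.0047  0.0084] ax 0.0051 0.0247
(0.03, 0.05) 95 n [-0.0123 -0.0056  0.0105] lat [-0.0127 -0.0034  0.0126] ax 0.0301 0.043
(0.057, 0.07) 314 n [-0.0147 -0.0065  0.0057] lat [-0.016  -0.0035  0.0132] ax 0.06 0.07
(0.07, 0.09) 45 n [-0.0064 -0.0057 -0.0034] lat [-0.0065 -0.0022  0.0037] ax 0.0706 0.0834
(0.095, 0.115) 38 n [-0.0128 -0.0082 -0.0036] lat [0.0098 0.0104 0.0125] ax 0.097 0.1054
(0.13, 0.15) 29 n [-0.0159 -0.0149 -0.014 ] lat [0.0037 0.0103 0.0143] ax 0.1305 0.1379
head top z nan ((0.0, 0.0), (0.0, 0.0), 0.0)
  return _methods._mean(a, axis=axis, dtype=dtype,
  ret = ret.dtype.type(ret / rcount)
```

View pics/end2.png

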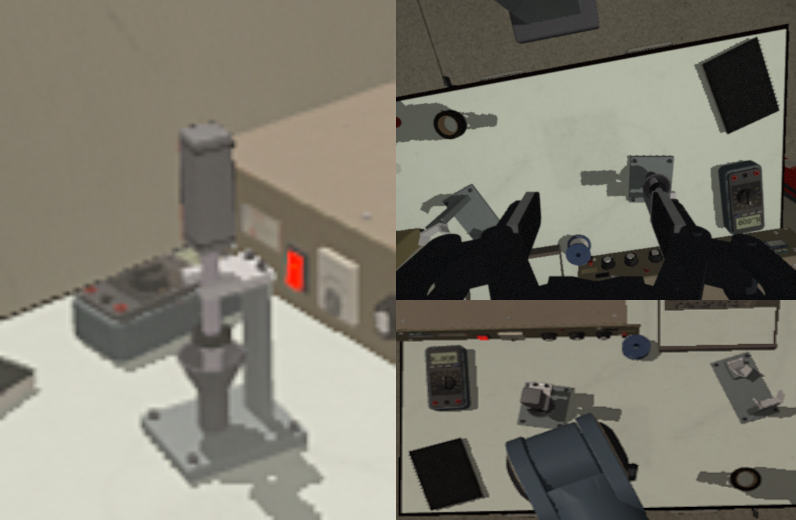

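Run:
```python
from h import *
for nm in("end_t","end_s"):
    x,c,z=fitH(nm);m=(z>.2)&(z<.225)&(abs(x)<.03)&(abs(c)<.03)
    print(nm,m.sum(),np.percentile(z[m],[10,50,90]).round(4),x[m].mean().round(4),c[m].mean().round(4))
X=np.load("end_t.npz")["X"]
for n,u0,u1,v0,v1 in(("tape",408,440,278,308),("solder",330,362,158,188),("nb",175,240,250,325)):
    q=X[v0:v1,u0:u1].reshape(-1,3);q=q[(q[:,2]>.008)&(q[:,2]<.06)];print(n,len(q),q.mean(0).round(4))
finish_job();print(sense()["time_s"])
```

```text
end_t 211 [0.2089 0.212  0.2141] 0.0002 -0.0014
end_s 128 [0.2022 0.21   0.2133] -0.003 -0.0083
tape 260 [ 0.4003 -0.1664  0.0177]
solder 452 [0.73   0.0289 0.0339]
nb 2212 [0.4275 0.3998 0.0128]
the job is handed in; nothing more can be done
the job is handed in; nothing more can be done
```

The probe is parked in the holster, upright and fully home. I handed the job in shortly after 29 s on the robot's clock (limit 59 s); the tool reports no verdict.

**What I did:**
1. I gripped the probe by its handle from above, laid it in the angled rest and let go.
2. I took it again at the end of the handle, with the tool tilted 40° to the probe's axis.
3. I entered the funnel leaning 34°, with the disc clear of the fork's prong tips. I then straightened it under the fork with no contact felt and lowered it until the floor stopped it, about 8 N change in vertical force.
4. I released it and moved the arm clear.

**Last checks:**
- **Seating:** the top camera puts the handle end at z 0.212 m, which is the fully seated height. It lies within about 1.5 mm of the bore axis.
- **Upright:** the pictures show it standing straight, with the disc under the fork.
- **Other items:** the notebook, tape and solder reel read the same as at the start, within 0.6 mm.

**What disagreed:**
- **Camera offsets:** the cameras differed by 1–2 mm sideways. I corrected for this from where the probe and fork appeared in the same pictures. The scene camera's final head position read a few mm off because it sees only one side of the handle.
- **Rest position:** the probe settled about 5 mm nearer the robot in the rest than my estimate from the base outline. It was still parallel to the rest and looked properly seated.
- **Missed check:** the wrist camera's final view did not catch the head, so that check gave no reading.

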